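Switch on the light box and show the frosted sign plate over it

ROBOT

A 7-joint arm with a two-finger parallel gripper is mounted at the origin on the work surface. World frame = base frame: x ahead of the robot, y to its left, z up, the work surface at z = 0. Lengths are in m, angles in degrees, forces in N, time in s.
With the tool pointing down it reaches from about 0.425 to 1.025 m from the base axis. Payload 9.4 kg.
Tool frame: the origin (TCP) lies midway between the tips of the shut fingers; the grasp point (between the pads) lies 19 mm behind it (ctrl.hold_point_z is the distance from the TCP to the grasp point, in m); z points along the fingers, y is the line along which they close (so a half turn about z gives the same grasp; the last joint's range is limited). The gripper opens to 85 mm and grips with 20 to 120 N. Pads are 22 mm wide; open, the fingers measure 114 mm over their backs; the gripper's body (76 mm by 85 mm) begins 54 mm behind the grasp point. The pads swing forward as they close: fully open they stand 13 mm farther back than shut.
Start: joints at [-78.822, 34.337, -0.143, 91.639, 0.103, 54.024, -4.572], TCP at [0.195, 0.698, 0.231] pointing down, gripper open.
Joint ranges: [-147.43, 147.43], [-19.82, 112.94], [-74.19, 73.91], [6.32, 146.72], [-59.91, 239.91], [6.04, 106.73], [-150.56, 150.56]. Speed limits (degrees/s): [127.2, 127.2, 172.46, 172.46, 180, 180, 180].

INTERFACE

Orientations are given as [roll, pitch, yaw] about the fixed x, y, z axes, in that order (R = Rz(yaw) Ry(pitch) Rx(roll)).
In Python, from rig import ctrl gives the robot as it stands.
- The arm moves only by the shell command python3 -m pendant 'ROWS' [FORCE]. ROWS is JSON, a list of rows, each a list of 3 entries, a list of its own where there are three numbers: the shift along the tool's x, y, z in mm, then the turn, a rotation vector about the tool's x, y, z in rad, then the opening, from 0 (shut) to 1 (fully open). In form: [[[x, y, z], [rx, ry, rz], gripper], ...]. A call has 1 to 12 rows; each row shifts and turns the commanded pose from where the row before left it, along the tool's axes as they then stand; what a row does not reach is not made up. A row lasts 1/12 s, in which the tool goes at most 41.7 mm and 7.16 degrees, less where a joint would pass 70% of its speed; a pose out of reach is approached as far as the arm can. A call is refused whole if a number of a shift passes 41.7 or a number of a turn 0.125, either way. A call with a gripper value outside its range is refused whole. The fingers move at their own pace and stop on an object; FORCE is the grip in N (left out, the last holds). Time passes only in rows, so rows that do not move let the fingers close. It gives the time, the measured TCP pose, the force, the opening and the grip force at its end, in the units of the state.
- ctrl.read_state(): the state, without advancing time (a new reading comes with each control period).
- ctrl.grab_frame(name): name is "side" or "top"; returns (picture, depth): 420x560x3 uint8, red, green, blue; 420x560 float32, m along the optical axis (not along the pixel's ray), 0 where there is no reading.
- ctrl.camera_info(name): a dict with "fx", "fy", "cx", "cy" (pixels), "cam_to_world" (4x4, takes a point from camera to world coordinates). Camera axes: x right, y up, looking along -z (the intrinsics and any distortion apply to the point x, -y, -z); pixel columns grow to the right and rows downward; lengths in m; the calibration is good to about 2 mm. A picture is of the moment at which its call begins. camera_info takes no time and is no camera call.
- ctrl.finish_job(): hands the job in; it is judged then, once.
The state is a dict: "t": time; "joint_positions": joint angles; "joint_vel": joint speeds; "effort": joint torques, N m; "tcp_pos": TCP position; "eef_rot": TCP orientation; "ft_force": force on the tool from outside, world axes, zero at the start; "torque": the same for the moment, N m; "gripper_width": opening from 0.0 (shut) to 1.0 (fully open); "gripper_force": force on a finger pad.
Only numpy, scipy, OpenCV 4.12 (cv2) and the standard library are available. Lean on these libraries where they do the work, as an engineer would, in place of code of your own. Each camera call takes 0.05 s, during which the arm holds its last target. There are 200 camera calls.

TASK

Take the black-headed key from its wooden rest, push it fully home in the key switch of the light box, turn it clockwise to its stop and leave it there. Then find the acrylic plate with the notched corner in the rack (the notch marks its frosted, labelled end), take it by the clear end only and hold its frosted end about a hand's breadth above the middle of the lit window, with the label side tipped upward, leaning halfway to level (about 45 degrees) or further. Finish while still holding it there, still, and leave the plain plate, the jar and the tape roll alone.

Things in the scene. Friction and masses are not known exactly. Their poses are not given: they have to be found in the camera images.
- key: Loose key, 40 g, upright in its rest, 58 mm tall; origin at the centre of the blade's lower end, z up. Steel blade 14 (x) by 6 mm (y), z 0 to 18 mm, the last 3 mm stepped to 10 x 4. Shoulder at z 18; black head z 18 to 58 mm, 30 mm along x (26 in its lowest 6 mm), 12 mm thick along y: pinch it across y. Symmetric under a half turn about z.
- key_rest: Fixed wooden block 50 x 50 x 28 mm high, origin at the centre of its underside. A slot in its top, 16 mm (along its x) by 8 mm, holds the key blade 18 mm deep, the shoulder resting on the top (so the key's origin stands 10 mm above the table); pull the key straight up.
- lightbox: Fixed light box: grey slab 160 (x) x 120 (y) x 30 mm high with a white window on top, origin at the centre of the slab's underside. Its key switch stands against its -x end: a grey block 56 x 56 mm, 34 mm high, centred at x = -108 mm, y = 0.
- window (a point): Centre of the lit window (120 x 90 mm), on the light box's top face, 30 mm above the table; axes as the light box.
- slot (a point): Centre of the key slot's mouth in the steel cylinder (36 mm diameter) set flush in the switch block, 34 mm above the table, z up. Turns with the cylinder: slot 16 mm along this x, 8 mm along y, 26 mm deep, 2 mm chamfer. A key fully home has its shoulder on this face, blade end 18 mm below, and about 8 degrees of turning play.
- switch (a joint): Turn of the key cylinder, rad: starts near 0 (off, 0 to 0.15), grows clockwise seen from above, stop at 1.4; on from 1.15. Light friction (about 0.05 N m), it stays where it is left.
- rack: Fixed wooden rack 130 (x) x 120 (y) x 24 mm high, origin at the centre of its underside, at any yaw. Two slots along its x, 112 x 10 mm, 18 mm deep, at y -40 and +40 mm: one holds the notched plate, the other the plain one, each standing on a long edge with 42 mm showing; pull straight up.
- plate: Loose acrylic plate, 60 g, 110 (x) by 8 (y, thickness) by 60 mm (z, up); origin mid lower long edge, 6 mm above the table. Clear x -55 to 15, frosted x 15 to 55 mm; 13 x 13 mm notch at corner x 55, z 60. Label on the frosted end's +y face: facing it, notch is upper left. Label up = +y axis up. Clear-end grip: finger middle at x below 0 (say x -28, z 45 mm), pinching across y.
- label (a point): Middle of the label face on the plate's frosted end: at x = 35, y = 4, z = 30 mm in the plate's frame, axes as the plate (y out of the label face).
- blank: Loose plain clear plate of the same 110 x 8 x 60 mm, 60 g, no notch and no frosting, in the other slot; origin at the middle of its lower edge. To be left alone.
- jar: Bystander: small glass paint jar, 48 mm diameter, 65 mm tall, origin at the centre of its underside.
- tape: Bystander: empty cardboard tape roll lying flat, 72 mm outer diameter, 24 mm high, origin at the centre of its underside.
There are look-alikes about, which are no part of the job. Leave any blue or yellow look-alike of the plate alone. Of the things shaped like the key, the black one is meant.

How it is judged (in metres and radians):
On the way, in this order (a step that is already met when the one before it is completed fails the run):
1. the key is fully home in the switch (horizontal distance between key and slot below 0.004 m and z of key in the frame of slot below -0.013 m and angle between key's own z axis and vertical below 0.15 rad and value of joint switch below 1 rad), for 0.1 s.
2. the switch is turned on with the key in it (horizontal distance between key and slot below 0.004 m and z of key in the frame of slot below -0.013 m and angle between key's own z axis and vertical below 0.15 rad and value of joint switch above 1.15 rad), for 0.2 s.
At the end, for the whole second after the job is handed in: Key let go in the switch (axis within 4 mm, 13 mm deep, upright), switch above 1.15 rad. Notched plate still, held only by fingers at plate x below 4 mm; label middle within 40 mm of the window centre horizontally and 50-180 mm above it, label normal within 0.98 rad of straight up (all of step 2 and contact force between key and the fingers below 0.1 N and contact force between plate and the fingers above 1 N and x of the grasp point in the frame of plate below 0.004 m and horizontal distance between label and window below 0.04 m and z of label in the frame of window between 0.05 and 0.18 m and angle between label's own y axis and vertical below 0.98 rad and contact force between plate and lightbox below 0.05 N and contact force between plate and rack below 0.05 N and contact force between plate and key below 0.05 N and contact force between plate and blank below 0.05 N and linear speed of plate below 0.03 m/s); the arm keeps its last pose, push and grip.
It fails at once if the plain plate, the jar or the tape roll is moved more than 25 mm (distance of any of blank, jar, tape from where it was at the start of the episode above 0.025 m).
It fails at once if the plate is gripped by its frosted end (contact force between plate and the fingers above 2 N and x of the grasp point in the frame of plate above 0.012 m).
It also fails if it takes over 54 s, if anything falls off the work surface, if the arm or the gripper's body presses on something with over 40 N, if the wrist force passes 120 N, or if a joint passes its speed limit or range.

## Working session

There is one attempt and no reset: what is moved stays moved. The work goes in short steps, Python scripts to look and compute and a shell command to move; the robot and the scene stay as the last step left them, time stands still between calls to the robot, and variables do not carry over. Pictures are saved under pics/ and viewed, at most 10 in all, crops included, and the job is handed in when it is done.

```bash
ls; mkdir -p pics; python3 - <<'E'
from rig import ctrl
import cv2,numpy as np
s=ctrl.read_state();print(s['t'],s['tcp_pos'],s['eef_rot'],s['gripper_width'],ctrl.hold_point_z)
for n in('top','side'):
    p,d=ctrl.grab_frame(n);cv2.imwrite(f'pics/{n}0.png',p[:,:,::-1]);np.savez(f'{n}0.npz',p=p,d=d)
    i=ctrl.camera_info(n);print(n,i)
E
```

```text
pics
0.0 [0.19451978 0.69790853 0.23039837] [-1.79908034e+02  7.52143162e-03  1.64429831e+02] 0.9978289717998726 0.0187
top {'fx': 536.3304494767405, 'fy': 536.3304494767405, 'cx': 276.70133918290196, 'cy': 209.92139669562494, 'cam_to_world': array([[-1.49267493e-03,  9.81076297e-01, -1.93615784e-01,
         3.34602063e-01],
       [-9.99990582e-01, -6.75381126e-04,  4.28715284e-03,
        -4.95429831e-02],
       [ 4.07525959e-03,  1.93620360e-01,  9.81068065e-01,
         1.25898351e+00],
       [ 0.00000000e+00,  0.00000000e+00,  0.00000000e+00,
         1.00000000e+00]])}
side {'fx': 466.4631140322222, 'fy': 466.4631140322222, 'cx': 274.57158019593896, 'cy': 206.16693216034233, 'cam_to_world': array([[ 0.98422744,  0.10169981, -0.1447532 ,  0.41426375],
       [-0.17612682,  0.64010653, -0.74782549, -0.71562643],
       [ 0.01660376,  0.76152529,  0.64792248,  0.64529067],
       [ 0.        ,  0.        ,  0.        ,  1.        ]])}
```

View pics/top0.png

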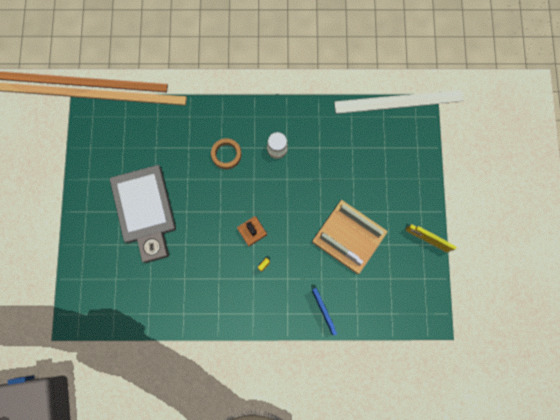

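View pics/side0.png

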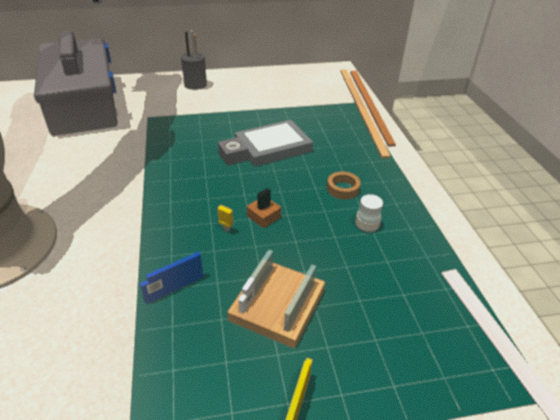

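Top view: the black key is in its rest at (251,230), the switch cylinder at (152,247), the window at (143,203) and the rack at (350,236) with plates at (362,220) and (341,248). Possible mix-ups are the yellow key-like piece at (264,264), the blue plate at (323,310), the yellow plate at (430,237) and the plain plate. I'll check the two rack plates in a close crop.

```bash
cat > h.py <<'E'
import numpy as np,cv2
from rig import ctrl
def ray(n,uv,z):
    i=ctrl.camera_info(n);M=i['cam_to_world'];uv=np.atleast_2d(np.asarray(uv,float))
    d=np.c_[(uv[:,0]-i['cx'])/i['fx'],-(uv[:,1]-i['cy'])/i['fy'],-np.ones(len(uv))]@M[:3,:3].T
    o=M[:3,3];return o+d*((z-o[2])/d[:,2])[:,None]
def proj(n,P):
    i=ctrl.camera_info(n);M=np.linalg.inv(i['cam_to_world']);p=np.atleast_2d(P)@M[:3,:3].T+M[:3,3]
    return np.c_[i['cx']+i['fx']*p[:,0]/-p[:,2],i['cy']+i['fy']*p[:,1]/p[:,2]]
def cloud(n,d):
    i=ctrl.camera_info(n);v,u=np.mgrid[:420,:560];M=i['cam_to_world']
    c=np.stack([(u-i['cx'])/i['fx']*d,-(v-i['cy'])/i['fy']*d,-d],-1)
    return c@M[:3,:3].T+M[:3,3]
def rect(n,mask,z):
    "largest blob of mask, its outline cast on plane z, min-area rectangle: centre, sides, yaw of long side"
    cs=cv2.findContours(mask.astype(np.uint8),cv2.RETR_EXTERNAL,cv2.CHAIN_APPROX_NONE)[0]
    c=max(cs,key=cv2.contourArea);w=ray(n,c[:,0],z)[:,:2]
    b=cv2.boxPoints(cv2.minAreaRect((w*1000).astype(np.float32)))
    e=[b[1]-b[0],b[2]-b[1]];e.sort(key=lambda a:-np.hypot(*a))
    return b.mean(0).round(1),[round(float(np.hypot(*a)),1) for a in e],round(float(np.degrees(np.arctan2(e[0][1],e[0][0]))%180),1)
E
python3 - <<'E'
from h import *
t=np.load('top0.npz');s=np.load('side0.npz')
a=cv2.resize(t['p'][190:285,300:400],None,fx=4,fy=4,interpolation=2);b=cv2.resize(s['p'][245:345,225:330],None,fx=3.8,fy=3.8,interpolation=2)
c=cv2.resize(t['p'][205:285,130:285],None,fx=2.4,fy=2.4,interpolation=2)[:,:372]
H=np.zeros((580,800,3),np.uint8);H[:380,:400]=a;H[:380,400:799]=b;H[380:380+192,:372]=c;cv2.imwrite('pics/crop1.png',H[:,:,::-1])
p=t['p'];C=cloud('top',t['d']);hsv=cv2.cvtColor(p,cv2.COLOR_RGB2HSV);Hh,S,V=[hsv[...,k].astype(int) for k in range(3)]
def box(m,u0,u1,v0,v1):
    k=np.zeros(m.shape,bool);k[v0:v1,u0:u1]=1;return m&k
print('window',rect('top',box((V>170)&(S<40),105,180,160,240),.030))
print('box+switch',rect('top',box((S<60)&(V<140)|(V>170)&(S<60),100,185,155,270),.031))
sw=box((V>125)&(S<60),135,170,236,262);print('cyl',rect('top',sw,.034))
print('rack',rect('top',box((Hh<25)&(S>70),305,395,195,280),.024))
print('rest',rect('top',box((Hh<20)&(S>90)&(V>60),230,275,210,250),.028))
print('key',rect('top',box((V<60)&(S<140),235,270,215,245),.068))
z=C[...,2]
for nm,(u0,u1,v0,v1) in dict(rack=(310,390,198,275),key=(238,266,216,246)).items():
    m=box((z>.045),u0,u1,v0,v1);n,l,st,ce=cv2.connectedComponentsWithStats(m.astype(np.uint8))
    for k in range(1,n):
        if st[k,4]>8:
            q=C[l==k]*1000;r=cv2.minAreaRect(q[:,:2].astype(np.float32));print(nm,st[k],np.percentile(q[:,2],[50,95]).round(),r)
E
```

```text
window (array([595.6, 262.6], dtype=float32), [120.6, 90.7], 15.6)
box+switch (array([566.7, 252.5], dtype=float32), [219.0, 122.7], 15.7)
cyl (array([494.3, 236.4], dtype=float32), [59.1, 58.1], 15.1)
rack (array([ 515.8, -223.5], dtype=float32), [131.2, 122.2], 54.5)
rest (array([528.8,   3.5], dtype=float32), [52.5, 51.5], 32.5)
key (array([527.1,   3.1], dtype=float32), [28.4, 10.0], 33.6)
rack [340 204  44  31 272] [64. 69.] ((431.16094970703125, -173.8271484375), (109.7110824584961, 295.03253173828125), 58.24256896972656)
rack [321 232  42  32 243] [64. 69.] ((400.9892883300781, -142.17303466796875), (109.21656036376953, 214.89163208007812), 55.099578857421875)
key [246 221  10  14  76] [67. 71.] ((530.5524291992188, 4.581618309020996), (30.481277465820312, 11.335536003112793), 32.637451171875)
```

View pics/crop1.png

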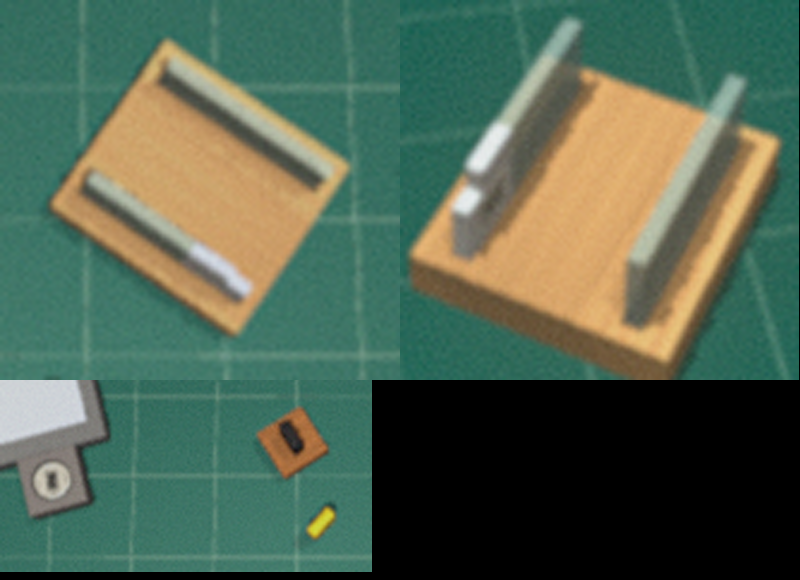

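The crop shows the lower-left plate in the rack (white end at crop (225,270), notch toward image lower right) is the notched plate. The upper-right one is plain and clear, so it stays put. Next I refine the key, slot and plate positions, cross-checking with the side camera.

```bash
python3 - <<'E'
from h import *
for n in('top','side'):
    ps=[np.load(f'{n}0.npz')['p']]+[ctrl.grab_frame(n)[0] for _ in range(3)]
    p=np.mean(ps,0).astype(np.uint8);np.save(f'{n}avg.npy',p)
    hsv=cv2.cvtColor(p,cv2.COLOR_RGB2HSV).astype(int);H,S,V=hsv[...,0],hsv[...,1],hsv[...,2]
    def box(m,P,r):
        c=proj(n,P)[0].astype(int);k=np.zeros(m.shape,bool);k[c[1]-r:c[1]+r+1,c[0]-r:c[0]+r+1]=1;return m&k
    w=rect(n,box((V>185)&(S<50),[.5956,.2626,.03],38),.030);print(n,'window',w)
    c=proj(n,[.4915,.2335,.034])[0];print('pred cyl px',c)
    u=np.round(c).astype(int);g=cv2.cvtColor(p,cv2.COLOR_RGB2GRAY)
    if n=='top':print(g[u[1]-11:u[1]+12,u[0]-11:u[0]+12])
    m=box((g>135),[.4915,.2335,.034],13);print('cyl',rect(n,m,.034))
    print('rest',rect(n,box((H<20)&(S>90)&(V>60),[.528,.0035,.028],25),.028))
    k=box((V<62)&(S<150),[.528,.0035,.05],22);print('key',rect(n,k,.068))
    x=np.argwhere(k);print('key px',x.mean(0)[::-1],proj(n,[.528,.0035,.05]))
    f=box((V>165)&(S<45),[.46,-.24,.05],45);print('frost',rect(n,f,.066),np.argwhere(f).mean(0)[::-1])
E
```

```text
top window (array([595.7, 262.8], dtype=float32), [118.8, 88.7], 15.6)
pred cyl px [151.10294842 246.2781531 ]
[[126 126 124 123 121 122 115 117 121 116 119 123 124 125 126 126 125 126
  128 129 126 100  63]
 [124 121 119 120 121 121 120 123 125 123 125 126 127 126 126 127 127 128
  128 128 124 108  71]
 [121 120 118 122 123 125 124 125 123 122 119 118 120 117 122 124 127 128
  126 127 126 117  81]
 [123 125 124 124 126 126 125 120 110 106 105 106 106 109 107 109 118 125
  126 128 127 125  94]
 [125 126 125 128 126 122 113 108 111 121 140 146 152 148 131 115 110 118
  126 127 126 124 100]
 [124 123 124 125 124 106 101 124 154 171 183 186 189 186 176 159 133 116
  119 126 127 127 108]
 [126 126 126 124 111  98 124 165 185 189 191 194 192 191 191 186 170 136
  116 118 128 127 119]
 [126 126 126 118 101 123 164 189 186 176 176 175 167 172 188 193 187 169
  133 122 125 128 122]
 [124 125 122 110 107 153 186 193 177 153 141 130 125 152 184 191 189 182
  153 123 122 128 126]
 [128 126 120 103 127 177 193 192 172 138 104  82  89 137 177 190 181 182
  168 127 117 127 127]
 [125 128 118 105 1
[... 1355 characters left out ...]
, 51.5], 32.5)
key (array([527.3,   2.8], dtype=float32), [28.4, 10.6], 33.7)
key px [251.06779661 228.52542373] [[251.15955611 229.37934859]]
frost (array([ 484.3, -202.4], dtype=float32), [106.4, 9.9], 52.2) [352.33789954 240.13242009]
side window (array([595.2, 258.8], dtype=float32), [120.4, 91.1], 15.4)
pred cyl px [232.27019196 143.57668923]
cyl (array([491.7, 226.9], dtype=float32), [37.9, 34.9], 112.4)
rest (array([527.2, -13.1], dtype=float32), [70.1, 67.8], 125.2)
key (array([526. , -22.5], dtype=float32), [58.4, 21.7], 80.4)
key px [263.58823529 198.89215686] [[262.36386044 196.95844252]]
frost (array([ 482.3, -207.5], dtype=float32), [78.7, 8.7], 54.5) [255.41333333 281.99555556]
```

Both views agree to a few mm, and the sizes match. Top view gives the key at (527.5,3), head yaw 33°, and the slot at (491,233). I'm moving above the key now.

```bash
python3 - <<'E'
from h import *
p=np.load('topavg.npy');g=cv2.cvtColor(p,cv2.COLOR_RGB2GRAY).astype(float)
c=np.array([151.3,246.4]);v,u=np.mgrid[:420,:560];m=(np.hypot(u-c[0],v-c[1])<6.2)
w=np.clip(150-g[m],0,None);q=ray('top',np.c_[u[m],v[m]],.034)[:,:2]*1000;mu=(q*w[:,None]).sum(0)/w.sum()
C=((q-mu).T*w)@(q-mu)/w.sum();e,V=np.linalg.eigh(C);print('slot',mu,np.degrees(np.arctan2(V[1,1],V[0,1]))%180,e)
E
python3 -m pendant '[[[-25.4,-29,0],[0,0,0],0.6],[[-25.4,-29,0],[0,0,0],0.6],[[-25.4,-29,0],[0,0,0],0.6],[[-25.4,-29,0],[0,0,0],0.6],[[-25.4,-29,0],[0,0,0],0.6],[[-25.4,-29,0],[0,0,0],0.6],[[-25.4,-29,0],[0,0,0],0.6],[[-25.4,-29,0],[0,0,0],0.6],[[-25.4,-29,0],[0,0,0],0.6],[[-25.4,-29,0],[0,0,0],0.6],[[-25.4,-29,0],[0,0,0],0.6],[[-25.4,-29,0],[0,0,0],0.6]]' 30
python3 -m pendant '[[[-25.4,-29,0],[0,0,0],0.6],[[-25.4,-29,0],[0,0,0],0.6],[[-25.4,-29,0],[0,0,0],0.6],[[-25.4,-29,0],[0,0,0],0.6],[[-25.4,-29,0],[0,0,0],0.6],[[-25.4,-29,0],[0,0,0],0.6],[[-25.4,-29,0],[0,0,0],0.6],[[-25.4,-29,0],[0,0,0],0.6],[[0,0,15],[0,0,-0.121],0.6],[[0,0,15],[0,0,-0.121],0.6],[[0,0,15],[0,0,-0.121],0.6],[[0,0,15],[0,0,-0.121],0.6]]' 30
python3 -m pendant '[[[0,0,15],[0,0,-0.121],0.6],[[0,0,15],[0,0,-0.121],0.6],[[0,0,15],[0,0,-0.121],0.6],[[0,0,0],[0,0,0],0.6]]' 30
```

```text
slot [491.08340758 233.1867922 ] 6.23567571337361 [ 4.78803219 18.61653307]
t: 1.4
tcp_pos: [0.3954, 0.2797, 0.2316]
eef_rot: [180.0, 0.0, 164.4]
ft_force: [0.8, 0.0, 0.0]
gripper_width: 0.598
gripper_force: 0.0
t: 2.4
tcp_pos: [0.5285, 0.003, 0.1709]
eef_rot: [180.0, 0.1, -167.5]
ft_force: [-0.1, -0.5, -0.3]
gripper_width: 0.602
gripper_force: 0.0
t: 2.73
tcp_pos: [0.5272, 0.003, 0.1242]
eef_rot: [179.9, -0.2, -146.7]
ft_force: [-0.3, 0.4, 0.0]
gripper_width: 0.6
gripper_force: 0.0
```

```bash
python3 -m pendant '[[[0,0,24],[0,0,0],0.6],[[0,0,24],[0,0,0],0.6],[[0,0,0],[0,0,0],0.6]]' 30
python3 - <<'E'
from h import *
O=[]
for n in('top','side'):
    p,d=ctrl.grab_frame(n);c=proj(n,[.5275,.003,.06])[0].astype(int);print(n,proj(n,[[.5275,.003,.068],ctrl.read_state()['tcp_pos']]),c)
    O.append(cv2.resize(p[c[1]-35:c[1]+35,c[0]-30:c[0]+30],None,fx=6.5,fy=6.5,interpolation=2))
cv2.imwrite('pics/k1.png',np.hstack(O)[:,:,::-1])
E
```

```text
t: 2.98
tcp_pos: [0.5271, 0.0032, 0.0761]
eef_rot: [179.9, -0.2, -147.3]
ft_force: [-0.1, -0.2, 0.1]
gripper_width: 0.6
gripper_force: 0.0
top [[251.03881486 228.33349564]
 [250.73564122 227.63596163]] [251 228]
side [[262.15166201 190.13342164]
 [262.45962625 185.76881934]] [262 193]
```

View pics/k1.png

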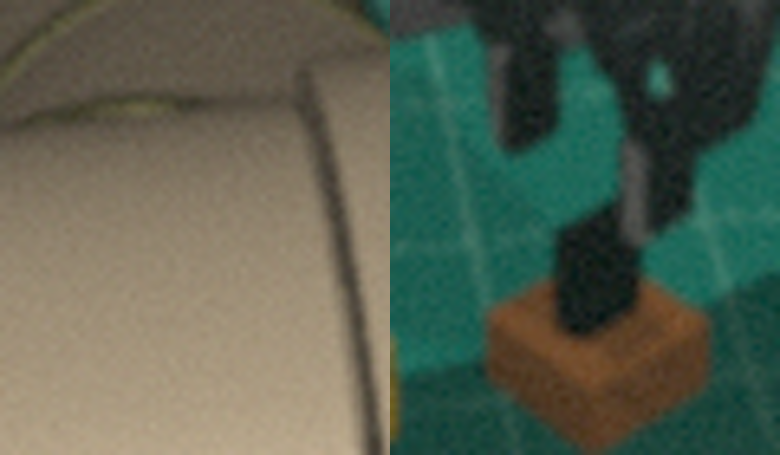

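The fingers straddle the key head in the side crop (tips about (520,150) and (645,240), key at (600,270)), with roughly a 2 mm shift needed toward +x. I'll descend and grip.

```bash
python3 -m pendant '[[[-1.7,-0.7,12],[0,0,0],0.6],[[0,0,15],[0,0,0],0.6],[[0,0,14],[0,0,0],0.6],[[0,0,0],[0,0,0],0.6],[[0,0,0],[0,0,0],0],[[0,0,0],[0,0,0],0],[[0,0,0],[0,0,0],0],[[0,0,0],[0,0,0],0],[[0,0,0],[0,0,0],0],[[0,0,0],[0,0,0],0]]' 30
```

```text
t: 3.92
tcp_pos: [0.5307, 0.0037, 0.0384]
eef_rot: [-180.0, 0.1, -147.1]
ft_force: [-0.8, -0.2, 8.1]
gripper_width: 0.132
gripper_force: 33.1
```

```bash
python3 -m pendant '[[[0,0,-15],[0,0,0],0],[[0,0,-20],[0,0,0],0],[[0,0,-26],[0,0,0],0]]' 40
python3 -m pendant '[[[-10.2,23.8,0],[0,0,0],0],[[-10.2,23.8,0],[0,0,0],0],[[-10.2,23.8,0],[0,0,0],0],[[-10.2,23.8,0],[0,0,0],0],[[-10.2,23.8,0],[0,0,0],0],[[-10.2,23.8,0],[0,0,0],0],[[-10.2,23.8,0],[0,0,0],0],[[-10.2,23.8,0],[0,0,0],0],[[-10.2,23.8,0],[0,0,0],0],[[0,0,0],[0,0,0.117],0],[[0,0,0],[0,0,0.117],0],[[0,0,0],[0,0,0.117],0]]' 40
python3 -m pendant '[[[0,0,0],[0,0,0.117],0],[[0,0,0],[0,0,0],0],[[0,0,0],[0,0,0],0]]' 40
python3 - <<'E'
from h import *
O=[];t=ctrl.read_state()['tcp_pos'];print(t)
for n in('top','side'):
    p,d=ctrl.grab_frame(n);c=proj(n,[.491,.233,.06])[0].astype(int);print(n,proj(n,[[.4911,.2332,.034],t,t-[0,0,.0284]]),c)
    O.append(cv2.resize(p[c[1]-35:c[1]+35,c[0]-30:c[0]+30],None,fx=6.5,fy=6.5,interpolation=2))
cv2.imwrite('pics/k2.png',np.hstack(O)[:,:,::-1])
E
```

```text
t: 4.17
tcp_pos: [0.5294, 0.0036, 0.0983]
eef_rot: [179.9, -0.1, -147.0]
ft_force: [0.7, 0.1, -1.1]
gripper_width: 0.135
gripper_force: 39.0
t: 5.17
tcp_pos: [0.4904, 0.234, 0.0987]
eef_rot: [180.0, 0.0, -167.4]
ft_force: [-0.0, -1.0, -0.1]
gripper_width: 0.135
gripper_force: 39.1
t: 5.42
tcp_pos: [0.4906, 0.2335, 0.0986]
eef_rot: [-180.0, 0.0, -173.6]
ft_force: [0.5, 0.5, -1.0]
gripper_width: 0.134
gripper_force: 39.1
[0.49058928 0.23346562 0.09862076]
top [[151.22615474 246.45130777]
 [144.40049866 242.92022428]
 [147.43262616 244.61841883]] [148 245]
side [[232.11712711 143.6580733 ]
 [230.69569019 119.82624309]
 [231.23291229 130.50582518]] [231 134]
```

View pics/k2.png

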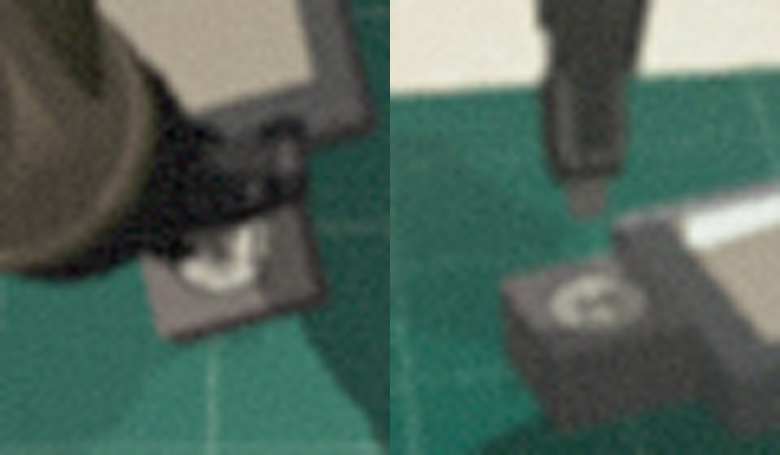

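Side crop: the blade tip is at (585,215) and the slot at (600,300). Compared with predictions, the slot sits about 2.5 mm further in +x and about 1 mm in −y. I'll shift, go closer and check again.

```bash
python3 -m pendant '[[[-2.2,-1.2,15],[0,0,0],0],[[0,0,15],[0,0,0],0],[[0,0,0],[0,0,0],0],[[0,0,0],[0,0,0],0]]' 40
python3 - <<'E'
from h import *
O=[];t=ctrl.read_state()['tcp_pos'];print(t)
n='side';p=np.mean([ctrl.grab_frame(n)[0] for _ in range(4)],0).astype(np.uint8);print(proj(n,[[.4911,.2332,.034],t-[0,0,.0284]]))
cv2.imwrite('pics/k3.png',cv2.resize(p[115:160,205:260],None,fx=12,fy=12,interpolation=2)[:,:,::-1])
E
```

```text
t: 5.85
tcp_pos: [0.4926, 0.2319, 0.0679]
eef_rot: [-180.0, -0.1, -173.8]
ft_force: [-0.3, 0.1, -0.8]
gripper_width: 0.13
gripper_force: 39.1
[0.49256408 0.23194656 0.06794384]
[[232.11712711 143.6580733 ]
 [232.68776055 141.91920365]]
```

View pics/k3.png

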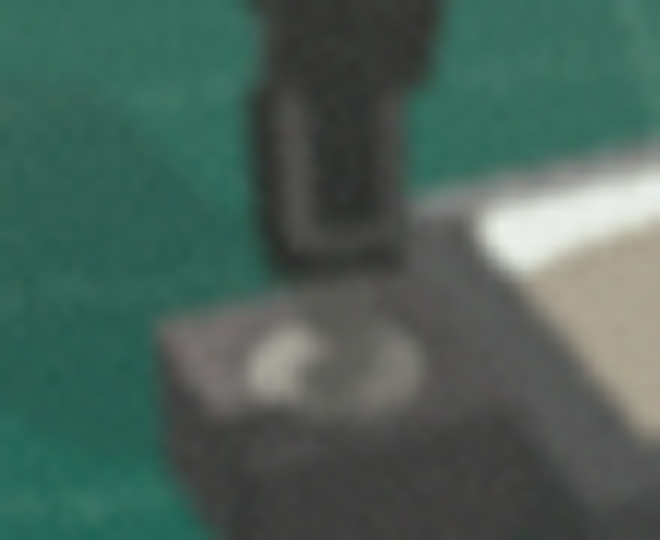

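The cylinder's ellipse is centred at about (335,368) and the finger and blade axis at about 334, so they line up. I'm inserting slowly.

```bash
python3 -m pendant '[[[0,0,3],[0,0,0],0],[[0,0,3],[0,0,0],0],[[0,0,3],[0,0,0],0],[[0,0,3],[0,0,0],0],[[0,0,3],[0,0,0],0],[[0,0,0],[0,0,0],0]]' 40
python3 -m pendant '[[[0,0,3],[0,0,0],0],[[0,0,3],[0,0,0],0],[[0,0,3],[0,0,0],0],[[0,0,2],[0,0,0],0],[[0,0,0],[0,0,0],0],[[0,0,0],[0,0,0],0]]' 40
```

```text
t: 6.55
tcp_pos: [0.4927, 0.2323, 0.0526]
eef_rot: [-180.0, -0.0, -173.8]
ft_force: [-0.3, 0.7, -1.1]
gripper_width: 0.135
gripper_force: 39.1
t: 7.05
tcp_pos: [0.4931, 0.2325, 0.0441]
eef_rot: [180.0, 0.1, -173.9]
ft_force: [-4.5, -0.9, 28.2]
gripper_width: 0.126
gripper_force: 43.5
```

Home: TCP z is 44.1 mm against 44.4 expected, with firm contact. Now I turn clockwise.

```bash
python3 -m pendant '[[[0,0,-1],[0,0,0.1],0],[[0,0,0],[0,0,0.117],0],[[0,0,0],[0,0,0.117],0],[[0,0,0],[0,0,0.117],0],[[0,0,0],[0,0,0.117],0],[[0,0,0],[0,0,0.117],0],[[0,0,0],[0,0,0],0]]' 60
python3 -c "from rig import ctrl;s=ctrl.read_state();print(s['torque'],s['joint_positions'])"
```

```text
t: 7.63
tcp_pos: [0.4932, 0.2322, 0.0443]
eef_rot: [180.0, 0.0, 146.5]
ft_force: [-2.2, -1.1, 17.5]
gripper_width: 0.131
gripper_force: 61.2
[-0.19382966  0.69557666 -0.02727405] [-38.14322364  39.00510365  10.26817589 123.60259859 -20.25545918
  18.87783098  45.57298981]
```

```bash
python3 -m pendant '[[[0,0,0],[0,0,0.112],0],[[0,0,0],[0,0,0.112],0],[[0,0,0],[0,0,0.112],0],[[0,0,0],[0,0,0.112],0],[[0,0,0],[0,0,0.112],0],[[0,0,0],[0,0,0.112],0],[[0,0,0],[0,0,0],0],[[0,0,0],[0,0,0],0]]' 60
python3 -c "from rig import ctrl;s=ctrl.read_state();print(s['torque'],s['joint_positions'])"
```

```text
t: 8.3
tcp_pos: [0.4926, 0.2319, 0.0443]
eef_rot: [-180.0, -0.0, 108.3]
ft_force: [-4.3, -2.9, 18.1]
gripper_width: 0.128
gripper_force: 61.6
[-0.58652458  0.94654109 -0.00319215] [-43.87423515  40.15693641  18.97626608 124.0154868  -35.66430155
  21.09393325  22.97570876]
```

```bash
python3 -m pendant '[[[0,0,0],[0,0,0.08],0],[[0,0,0],[0,0,0.08],0],[[0,0,0],[0,0,0],0]]' 60
python3 -c "from rig import ctrl;s=ctrl.read_state();print(s['torque'],s['eef_rot'])"
```

```text
t: 8.55
tcp_pos: [0.4925, 0.2321, 0.0442]
eef_rot: [-180.0, -0.0, 99.0]
ft_force: [-4.4, -1.8, 19.8]
gripper_width: 0.132
gripper_force: 61.6
[-0.36730104  1.10882439  0.34975171] [-1.79982388e+02 -2.80789750e-02  9.89891416e+01]
```

Torque is now 0.35 N m against the stop. Releasing and retreating upward, then I'll check the switch from the top.

```bash
python3 -m pendant '[[[0,0,0],[0,0,0],0.4],[[0,0,0],[0,0,0],0.4],[[0,0,0],[0,0,0],0.4],[[0,0,0],[0,0,0],0.4],[[0,0,-6],[0,0,0],0.4],[[0,0,-20],[0,0,0],0.4],[[0,0,-40],[0,0,0],0.4],[[0,0,-40],[0,0,0],0.4],[[0,0,0],[0,0,0],0.4]]' 40
python3 -m pendant '[[[-37,-5,0],[0,0,0],0.5],[[-37,-5,0],[0,0,0],0.5],[[-37,-5,0],[0,0,0],0.5],[[-37,-5,0],[0,0,0],0.5],[[-37,-5,0],[0,0,0],0.5],[[-37,-5,0],[0,0,0],0.5],[[-37,-5,0],[0,0,0],0.5],[[-37,-5,0],[0,0,0],0.5],[[-37,-5,0],[0,0,0],0.5],[[-37,-5,0],[0,0,0],0.5],[[-37,-5,0],[0,0,0],0.5],[[0,0,0],[0,0,0.111],0.5]]' 40
python3 -m pendant '[[[0,0,10],[0,0,0.111],0.5],[[0,0,10],[0,0,0.111],0.5],[[0,0,10],[0,0,0.111],0.5],[[0,0,10],[0,0,0.111],0.5],[[0,0,10],[0,0,0.111],0.5],[[0,0,10],[0,0,0.111],0.5],[[0,0,0],[0,0,0],0.5]]' 40
python3 - <<'E'
from h import *
O=[];t=ctrl.read_state();print(t['tcp_pos'],t['eef_rot'],t['t'])
p,d=ctrl.grab_frame('top');a=cv2.resize(p[220:270,125:175],None,fx=8,fy=8,interpolation=2)
n='side';p,d=ctrl.grab_frame(n);print(proj(n,[t['tcp_pos'],[.502,-.179,.066],[.486,-.202,.066]]))
b=cv2.resize(p[225:325,220:320],None,fx=4,fy=4,interpolation=2)
cv2.imwrite('pics/k4.png',np.hstack([a,b])[:,:,::-1])
E
```

```text
t: 9.3
tcp_pos: [0.4956, 0.2326, 0.1552]
eef_rot: [179.6, -0.1, 99.2]
ft_force: [0.8, 0.6, 0.2]
gripper_width: 0.398
gripper_force: 0.0
t: 10.3
tcp_pos: [0.5031, -0.188, 0.1507]
eef_rot: [179.8, 0.3, 92.3]
ft_force: [0.7, -0.2, -0.4]
gripper_width: 0.5
gripper_force: 0.0
t: 10.88
tcp_pos: [0.5033, -0.1777, 0.088]
eef_rot: [-179.9, 0.1, 54.4]
ft_force: [0.4, -0.3, -0.3]
gripper_width: 0.5
gripper_force: 0.0
[ 0.5032619  -0.17770776  0.08800482] [-1.79883890e+02  6.19259326e-02  5.44484968e+01] 10.8833
[[264.71594616 248.83981299]
 [264.06423958 258.5985749 ]
 [256.71039943 269.83462729]]
```

View pics/k4.png

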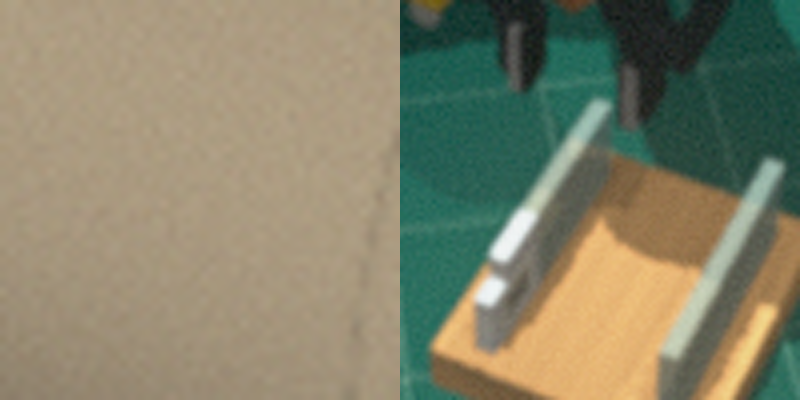

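The left crop only shows the arm hiding the switch. On the right, the fingers (517,85) and (630,125) straddle the clear end of the notched plate, whose top edge runs from (598,105) to the notch at (490,290). Descending to grip.

```bash
python3 -m pendant '[[[0,0,18],[0,0,0],0.5],[[0,0,18],[0,0,0],0.5],[[0,0,17],[0,0,0],0.5],[[0,0,0],[0,0,0],0],[[0,0,0],[0,0,0],0],[[0,0,0],[0,0,0],0],[[0,0,0],[0,0,0],0],[[0,0,0],[0,0,0],0],[[0,0,0],[0,0,0],0]]' 60
python3 -m pendant '[[[0,0,-15],[0,0,0],0],[[0,0,-30],[0,0,0],0],[[0,0,-40],[0,0,0],0],[[0,0,-40],[0,0,0],0],[[0,0,-20],[0,0,0],0],[[0,0,0],[0,0,0],0]]' 80
```

```text
t: 11.73
tcp_pos: [0.5037, -0.1782, 0.0373]
eef_rot: [180.0, -0.0, 54.7]
ft_force: [-3.2, 1.4, 7.2]
gripper_width: 0.086
gripper_force: 61.2
t: 12.23
tcp_pos: [0.506, -0.1792, 0.186]
eef_rot: [179.6, -0.2, 54.7]
ft_force: [0.7, -0.7, -0.1]
gripper_width: 0.077
gripper_force: 78.6
```

Plate in hand by its clear end. I'll carry it toward the window, then yaw to about 110° and tilt the label up.

```bash
python3 -m pendant '[[[15,-8,0],[0,0,0],0],[[30,-16,0],[0,0,0],0],[[34,-18,0],[0,0,0],0],[[34,-18,0],[0,0,0],0],[[34,-18,0],[0,0,0],0],[[34,-18,0],[0,0,0],0],[[34,-18,0],[0,0,0],0],[[34,-18,0],[0,0,0],0],[[34,-18,0],[0,0,0],0],[[34,-18,0],[0,0,0],0],[[34,-18,0],[0,0,0],0],[[34,-18,0],[0,0,0],0]]' 80
python3 -m pendant '[[[34,-18,0],[0,0,0],0],[[27,-10,0],[0,0,0],0],[[0,0,0],[0,0,-0.107],0],[[0,0,0],[0,0,-0.107],0],[[0,0,0],[0,0,-0.107],0],[[0,0,0],[0,0,-0.107],0],[[0,0,0],[0,0,-0.107],0],[[0,0,0],[0,0,-0.107],0],[[0,0,0],[0,0,-0.107],0],[[0,0,0],[0,0,-0.107],0],[[0,0,0],[0,0,-0.107],0],[[0,0,0],[0,0,0],0]]' 80
python3 -m pendant '[[[0,0,0],[-0.11,0,0],0],[[0,0,0],[-0.11,0,0],0],[[0,0,0],[-0.11,0,0],0],[[0,0,0],[-0.11,0,0],0],[[0,0,0],[-0.11,0,0],0],[[0,0,0],[-0.11,0,0],0],[[0,0,0],[-0.11,0,0],0],[[0,0,0],[-0.11,0,0],0],[[0,0,0],[0,0,0],0]]' 80
python3 -c "
from rig import ctrl;import numpy as np
from scipy.spatial.transform import Rotation as R
s=ctrl.read_state();M=R.from_euler('xyz',s['eef_rot'],degrees=True).as_matrix()
L=s['tcp_pos']+M@[-.063,.004,.001];e=np.array([.597,.262,.14])-L
print('label',L,'ang',np.arccos(M[2,1]),'tool-shift',(M.T@e*1000).round(),s['joint_positions'].round())"
```

```text
t: 13.23
tcp_pos: [0.5596, 0.2563, 0.1813]
eef_rot: [180.0, -0.0, 54.8]
ft_force: [1.1, 0.1, -0.6]
gripper_width: 0.078
gripper_force: 78.6
t: 14.23
tcp_pos: [0.5722, 0.3198, 0.1815]
eef_rot: [180.0, -0.0, 110.2]
ft_force: [0.7, -0.3, 0.3]
gripper_width: 0.08
gripper_force: 78.7
t: 14.98
tcp_pos: [0.5984, 0.3579, 0.2813]
eef_rot: [143.1, 1.9, 108.6]
ft_force: [0.1, 0.4, -1.4]
gripper_width: 0.074
gripper_force: 80.1
label [0.62203127 0.29946533 0.28496729] ang 0.9272757710355305 tool-shift [ -23. -116.   95.] [-75.  26.  45. 122. -60.   6.  39.]
```

The outward tilt ran into the limits of joints 5 and 6, so tilt is 37° but the height is off. I'll fit a simple kinematic model to the logged joint and TCP pairs to choose a reachable tilted pose.

```bash
cat > kin.py <<'E'
import numpy as np,itertools
from scipy.optimize import least_squares
from scipy.spatial.transform import Rotation as R
D=[([-78.822,34.337,-.143,91.639,.103,54.024,-4.572],[.1945,.6979,.2304],[180,0,164.43]),
([-38.143,39.005,10.268,123.603,-20.255,18.878,45.573],[.4932,.2322,.0443],[180,0,146.5]),
([-43.874,40.157,18.976,124.015,-35.664,21.094,22.976],[.4926,.2319,.0443],[180,0,108.3])]
def fk(p,sg,q):
    y0,y7,H,a,b,L,d,e1,e2,w=p
    q=np.radians(q)*sg;Z=lambda t:R.from_euler('z',t);Y=lambda t:R.from_euler('y',t)
    M=Z(q[0]+y0);x=np.array([0,0,H])+M.apply([0,d,0])
    M=M*Y(q[1])*Z(q[2]);x=x+M.apply([e1,0,a])
    M=M*Y(q[3]);x=x+M.apply([-e2,0,0]);M=M*Z(q[4]);x=x+M.apply([0,0,b])
    M=M*Y(q[5]);x=x+M.apply([w,0,L]);M=M*Z(q[6]+y7)
    return x,M
def res(p,sg,D=D):
    o=[]
    for q,x,r in D:
        X,M=fk(p,sg,q);o+=list(X-x)+list(.3*(R.from_euler('xyz',r,degrees=True).inv()*M).as_rotvec())
    return np.array(o+list(.003*np.array(p[6:])))
def fit():
    B=[]
    for s in itertools.product([1,-1],repeat=4):
        sg=np.array([s[0],1,s[1],1,s[2],1,s[3]])
        for y7 in(0,1.57,3.14,-1.57):
            r=least_squares(res,[-.08 if s[0]<0 else 2.67,y7,.35,.42,.42,.2,0,0,0,0],args=(sg,));B.append((r.cost,tuple(sg),r.x))
    B.sort(key=lambda t:t[0]);return B
E
python3 - <<'E'
from rig import ctrl
import kin,json
s=ctrl.read_state();kin.D.append((s['joint_positions'].tolist(),s['tcp_pos'].tolist(),s['eef_rot'].tolist()))
open('kin.py','a').write('D.append(%s)\n'%repr(kin.D[-1]))
for c,sg,x in kin.fit()[:4]:print(c,sg,x.round(3))
E
```

```text
3.972584441526653e-06 (np.int64(-1), np.int64(1), np.int64(-1), np.int64(1), np.int64(-1), np.int64(1), np.int64(-1)) [ 1.000e-03  1.571e+00  2.540e-01  6.940e-01  4.470e-01  3.550e-01
 -5.700e-02 -5.600e-02 -1.400e-02 -2.300e-02]
3.972584441527403e-06 (np.int64(-1), np.int64(1), np.int64(-1), np.int64(1), np.int64(-1), np.int64(1), np.int64(-1)) [ 1.000e-03  1.571e+00  2.540e-01  6.940e-01  4.470e-01  3.550e-01
 -5.700e-02 -5.600e-02 -1.400e-02 -2.300e-02]
3.972584441528524e-06 (np.int64(-1), np.int64(1), np.int64(-1), np.int64(1), np.int64(-1), np.int64(1), np.int64(-1)) [ 1.000e-03  1.571e+00  2.540e-01  6.940e-01  4.470e-01  3.550e-01
 -5.700e-02 -5.600e-02 -1.400e-02 -2.300e-02]
3.972584441718215e-06 (np.int64(-1), np.int64(1), np.int64(-1), np.int64(1), np.int64(-1), np.int64(1), np.int64(-1)) [ 1.000e-03  1.571e+00  2.540e-01  6.940e-01  4.470e-01  3.550e-01
 -5.700e-02 -5.600e-02 -1.400e-02 -2.300e-02]
```

```bash
cat > ik.py <<'E'
from kin import *
p=np.array(least_squares(res,[.001,1.571,.254,.694,.447,.355,-.057,-.056,-.014,-.023],args=(np.array([-1,1,-1,1,-1,1,-1]),)).x);sg=np.array([-1,1,-1,1,-1,1,-1])
lo=np.array([-147,-19.8,-74.1,6.4,-59.9,6.1,-150.5]);hi=np.array([147,112.9,73.9,146.7,239.9,106.7,150.5])
T=np.array([.597,.262])
def cost(q,h):
    x,M=fk(p,sg,q);M=M.as_matrix();L=x+M@[-.063,.004,.001];tl=M[2,1]   # cos of label angle
    return np.r_[(L[:2]-T)*100,max(0,.115-L[2])*100,max(0,L[2]-.165)*100,3*max(0,.70-tl)*10, M[2,0]*5,
      .02*np.clip(6-(q-lo),0,None),.02*np.clip(6-(hi-q),0,None),(.02*(np.arctan2(M[1,0],M[0,0])-h) if h is not None else 0)]
if __name__=='__main__':
    rng=np.random.default_rng(0);S=[]
    for k in range(150):
        q0=rng.uniform(lo+8,hi-8);r=least_squares(cost,q0,bounds=(lo,hi),args=(None,),x_scale=20,max_nfev=150)
        x,M=fk(p,sg,r.x);m=M.as_matrix();S.append((r.cost,r.x.round(),x.round(3),M.as_euler('xyz',degrees=True).round(),np.degrees(np.arccos(m[2,1])).round(),(x+m@[-.063,.004,.001]).round(3)))
    S.sort(key=lambda t:t[0])
    S=[s for s in S if s[0]<.02];print(len(S))
    for s in S[:22]:print(round(s[0],4),s[1],s[2],s[3],s[4],s[5])
E
python3 ik.py
```

```text
138
0.0 [-77. 105.  40. 124.  90. 101. 119.] [0.587 0.324 0.16 ] [ 45.   0. 101.] 45.0 [0.597 0.262 0.163]
0.0 [-53.  37.  43. 139. 231.  52. 145.] [0.55  0.304 0.163] [136.  -0. 135.] 46.0 [0.597 0.262 0.165]
0.0 [ -46.   55.   15.   80.   18.   80. -143.] [0.659 0.253 0.119] [136.  -0. -12.] 46.0 [0.597 0.262 0.121]
0.0 [ -72.   52.   43.  105.   19.   39. -111.] [0.647 0.301 0.129] [136.   0.  35.] 46.0 [0.597 0.262 0.131]
0.0 [  7.  46. -26. 100. -26.  59. 131.] [0.549 0.221 0.163] [ 136.    0. -143.] 46.0 [0.597 0.262 0.165]
0.0 [ -64.   80.   38.   76.   37.  101. -134.] [0.66  0.265 0.156] [78. -0.  2.] 12.0 [0.597 0.262 0.16 ]
0.0 [ -56.   56.   31.   85.   11.   71. -130.] [0.66  0.262 0.113] [136.  -0.  -3.] 46.0 [0.597 0.262 0.115]
0.0 [  12.   51.  -46.  136.  191.   40. -141.] [0.542 0.293 0.151] [122.   0. 148.] 32.0 [0.597 0.262 0.154]
0.0 [ -50.   64.   56.   73.  -20.  101. -134.] [0.641 0.217 0.163] [135.   0. -49.] 45.0 [0.597 0.262 0.165]
0.0 [ -53.   50.   20.   87.   24.   71. -133.] [0.659 0.273 0.163] [136.  -0.   7.] 46.0 [0.597 0.262 0.165]
0.0 [ -56.   49. 
[... 555 characters left out ...]
[0.66  0.267 0.161] [101.   0.   3.] 11.0 [0.597 0.262 0.165]
0.0 [ -50.   45.    5.   96.   42.   64. -137.] [0.652 0.293 0.163] [136.   0.  26.] 46.0 [0.597 0.262 0.165]
0.0 [ -63.   42.   21.  109.   50.   41. -130.] [0.636 0.312 0.163] [136.   0.  49.] 46.0 [0.597 0.262 0.165]
0.0 [ 10. 104. -54. 141. 232.  99. -98.] [0.555 0.309 0.147] [ 74.  -0. 132.] 16.0 [0.597 0.262 0.151]
0.0 [ -66.   45.   30.  104.   34.   45. -122.] [0.645 0.303 0.163] [136.  -0.  37.] 46.0 [0.597 0.262 0.165]
0.0 [-71.  76.  15. 138. 116.  92. 144.] [0.596 0.325 0.111] [88.  0. 90.] 2.0 [0.597 0.262 0.115]
0.0 [ -68.   98.   58.   78.   39.  101. -124.] [0.66  0.262 0.16 ] [50.  0.  2.] 40.0 [0.597 0.262 0.164]
```

Good: a sideways lean at yaw ≈37° and roll 136° is well inside the limits. I'll untilt, yaw there, then tilt again.

```bash
python3 -m pendant '[[[0,0,0],[0.11,0,0],0],[[0,0,0],[0.11,0,0],0],[[0,0,0],[0.11,0,0],0],[[0,0,0],[0.11,0,0],0],[[0,0,0],[0.11,0,0],0],[[0,0,0],[0.1,0,0],0],[[0,0,0],[0,0,0.1],0],[[0,0,0],[0,0,0.115],0],[[0,0,0],[0,0,0.115],0],[[0,0,0],[0,0,0.115],0],[[0,0,0],[0,0,0.115],0],[[0,0,0],[0,0,0.115],0]]' 80
python3 -m pendant '[[[0,0,0],[0,0,0.115],0],[[0,0,0],[0,0,0.115],0],[[0,0,0],[0,0,0.115],0],[[0,0,0],[0,0,0.115],0],[[0,0,0],[0,0,0.115],0],[[0,0,0],[0,0,0],0]]' 80
cat > lab.py <<'E'
from rig import ctrl;import numpy as np
from scipy.spatial.transform import Rotation as R
s=ctrl.read_state();M=R.from_euler('xyz',s['eef_rot'],degrees=True).as_matrix()
L=s['tcp_pos']+M@[-.063,.004,.001];e=np.array([.597,.262,.155])-L
print('label',L.round(3),'ang',np.arccos(M[2,1]).round(3),'shift',(M.T@e*1000).round(),'to TCP goal',(M.T@(np.array([.645,.303,.16])-s['tcp_pos'])*1000).round(),s['joint_positions'].round())
E
python3 lab.py
```

```text
t: 15.98
tcp_pos: [0.5999, 0.355, 0.2736]
eef_rot: [177.1, -0.2, 69.5]
ft_force: [0.1, -0.9, -0.8]
gripper_width: 0.076
gripper_force: 80.1
t: 16.48
tcp_pos: [0.5999, 0.355, 0.2737]
eef_rot: [177.6, -1.7, 36.7]
ft_force: [0.7, -0.0, -1.0]
gripper_width: 0.075
gripper_force: 80.1
label [0.552 0.314 0.271] ang 1.53 shift [  2.  64. 119.] to TCP goal [  2.  64. 117.] [-73.  48.  72.  97. -48.  69. -44.]
```

```bash
python3 -m pendant '[[[0,16,20],[0,0,0],0],[[0,16,20],[0,0,0],0],[[0,16,20],[0,0,0],0],[[0,16,10],[0,0,0],0],[[0,0,0],[-0.1,0,0],0],[[0,0,0],[-0.1,0,0],0],[[0,0,0],[-0.1,0,0],0],[[0,0,0],[-0.1,0,0],0],[[0,0,0],[0,0,0],0]]' 80; python3 lab.py
```

```text
t: 17.23
tcp_pos: [0.6398, 0.3075, 0.2039]
eef_rot: [154.5, -1.5, 37.6]
ft_force: [0.0, 1.7, -2.4]
gripper_width: 0.076
gripper_force: 80.1
label [0.592 0.266 0.203] ang 1.126 shift [  0. -15.  46.] to TCP goal [  0. -13.  43.] [-78.  57.  72. 102. -39.  49. -50.]
```

Tracking works and joint margins are fine. Continuing the tilt while lowering.

```bash
python3 -m pendant '[[[0,-4,9],[-0.1,0,0],0],[[0,-4,9],[-0.1,0,0],0],[[0,-4,9],[-0.1,0,0],0],[[0,-4,9],[-0.1,0,0],0],[[0,0,0],[0,0,0],0],[[0,0,0],[0,0,0],0]]' 80; python3 lab.py
```

```text
t: 17.73
tcp_pos: [0.6464, 0.2981, 0.167]
eef_rot: [131.9, -1.5, 37.2]
ft_force: [0.2, -0.6, 0.2]
gripper_width: 0.077
gripper_force: 80.0
label [0.598 0.257 0.168] ang 0.731 shift [  2. -12.   5.] to TCP goal [ 2. -8.  1.] [-85.  69.  73. 105. -25.  38. -70.]
```

```bash
python3 - <<'E'
from h import *
O=[]
for n,P in(('top',[.56,.25,.1]),('side',[.56,.25,.1])):
    p,d=ctrl.grab_frame(n);c=proj(n,P)[0].astype(int);u=max(c[0]-65,0);v=max(c[1]-70,0);print(n,u,v,proj(n,[[.4925,.232,.074],[.597,.257,.168],[.597,.262,.03]]))
    O.append(cv2.resize(p[v:v+145,u:u+130],(390,435),interpolation=2))
cv2.imwrite('pics/f1.png',np.hstack(O)[:,:,::-1])
E
```

```text
top 73 141 [[147.73644518 243.5421846 ]
 [127.5688795  187.89537527]
 [141.27538766 201.68929549]]
side 194 43 [[232.04498512 129.36581085]
 [274.84521803  84.31352055]
 [273.54346998 135.23769324]]
```

View pics/f1.png

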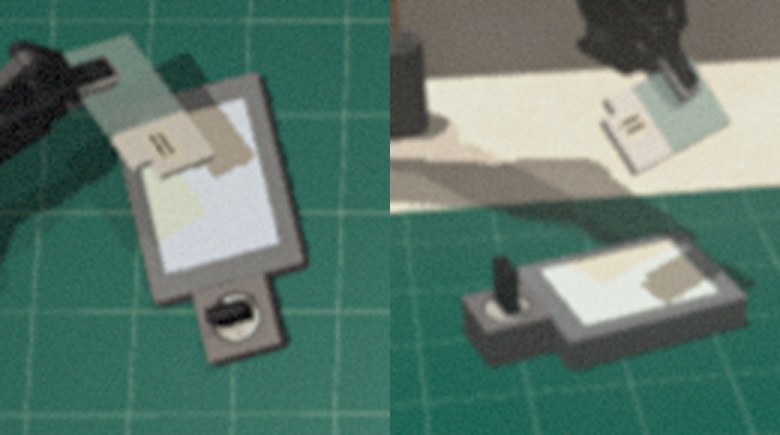

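Top crop: the key stands upright in the cylinder, turned across at (230,315). The label is at (162,145), where I predicted (164,141), facing up over the window and held by the clear end. Label height is 138 mm, offset about 5 mm, and the label is 42° from straight up. Handing in.

```bash
python3 -m pendant '[[[0,0,0],[0,0,0],0],[[0,0,0],[0,0,0],0],[[0,0,0],[0,0,0],0],[[0,0,0],[0,0,0],0]]' && python3 -c "from rig import ctrl;print(ctrl.finish_job())"
```

```text
t: 18.17
tcp_pos: [0.6474, 0.2977, 0.1696]
eef_rot: [131.9, -1.8, 37.1]
ft_force: [-0.2, 0.7, -0.5]
gripper_width: 0.081
gripper_force: 80.0
the job is handed in; nothing more can be done
None
```

I handed the job in at 18.2 s with no verdict shown: the key is fully home, turned clockwise to its stop and let go, and the notched plate is held still by its clear end, label tipped up (about 42° from straight up) about 14 cm above the window's middle (higher than a hand's breadth, inside the 50–180 mm limit).

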